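Fit the lever to the cradle's swivel head and sort its handed brackets

TASK

Get the model ship's cradle hardware ready: turn the loose lever to match the splined shaft of the swivel head, thread it on until it is fully home, and then swing it round so that its arm points the same way as the raised pointer ridge on the head. Also sort all the side brackets that are lying out, standing on their feet: the left-hand ones in the left tray, the right-hand ones in the right tray. Leave the sanding block and the paint pot behind the left tray where they are.

Things in the scene. Friction and masses are not known exactly. Their poses are not given: they have to be found in the camera images.
- lever: loose dark steel lever, about 220 g, lying flat: round hub (57 mm across, 28 mm high) with a T-shaped hole through it, and a straight arm, 14 mm wide and 24 mm high, along its own -x, ending in a 22 mm round knob centred 118 mm from the hub's middle. Top and bottom are alike; it fits either way up. Origin: middle of the hub, half way up (14 mm above the table when lying).
- lever_arm (a point): point in the middle of the lever's arm, 70 mm from the hub's middle, a good place to grip (14 mm wide, 24 mm high). The hub's hole: a cross slot along the lever's y, 31.5 mm long and 11.5 mm wide, and a stem slot, 11.5 mm wide, reaching 15.75 mm from the middle towards the arm, so the lever fits the shaft in one direction only: arm along the shaft's stem.
- head: swivel head fixed to the table: base plate 96 mm square, 12 mm thick, with a round grey housing (radius 36 mm), top 50 mm above the table. An aluminium pointer ridge (8 mm wide, top 42 mm above the table) stands at the housing's side, 40 mm from the axis along the head's own -x: the way the lever's arm must finally point. Origin: on the shaft's axis at table height; z up.
- seat (a point): point on the shaft's axis, 64 mm above the table: the hub's middle is here when the lever is fully home on the housing's top. The shaft stands 38 mm up from the housing's top (to 88 mm above the table); its top 6 mm are slimmer, 5.5 mm wide, as a lead-in.
- shaft (a joint): shaft angle, rad, counterclockwise from above, -1.3 to 1.3; 0 when the stem of its T points along the ridge (head's -x). Starts at 0.45 to 1.05; turns stiffly (0.12 N m) and stays put. T section: cross bar 28 x 8 mm centred on the axis, and square to it a stem 8 mm wide reaching 14 mm from the axis. The lever has 1.7 mm of play all round on it, so up to 0.12 rad in angle.
- bracket_left_1: left-hand bracket 1, aluminium, 90 g, may be absent. Foot 84 (x) x 34 (y) x 6 mm; on it an upright fin 64 (x) x 10 (y) mm, top 46 mm above the underside (grip across it); at the foot's +x end a 26 mm long toe reaches out to +y, 38 mm from the fin's middle. Seen from above, toe end pointing away from you, the toe is on the left. Origin: underside, middle of the 84 x 34 foot; z up.
- bracket_left_2: left-hand bracket 2, aluminium, 90 g, may be absent. Foot 84 (x) x 34 (y) x 6 mm; on it an upright fin 64 (x) x 10 (y) mm, top 46 mm above the underside (grip across it); at the foot's +x end a 26 mm long toe reaches out to +y, 38 mm from the fin's middle. Seen from above, toe end pointing away from you, the toe is on the left. Origin: underside, middle of the 84 x 34 foot; z up.
- bracket_left_3: left-hand bracket 3, aluminium, 90 g, may be absent. Foot 84 (x) x 34 (y) x 6 mm; on it an upright fin 64 (x) x 10 (y) mm, top 46 mm above the underside (grip across it); at the foot's +x end a 26 mm long toe reaches out to +y, 38 mm from the fin's middle. Seen from above, toe end pointing away from you, the toe is on the left. Origin: underside, middle of the 84 x 34 foot; z up.
- bracket_right_1: right-hand bracket 1, aluminium, 90 g, may be absent. Foot 84 (x) x 34 (y) x 6 mm; on it an upright fin 64 (x) x 10 (y) mm, top 46 mm above the underside (grip across it); at the foot's +x end a 26 mm long toe reaches out to -y, 38 mm from the fin's middle. Seen from above, toe end pointing away from you, the toe is on the right. Origin: underside, middle of the 84 x 34 foot; z up.
- bracket_right_2: right-hand bracket 2, aluminium, 90 g, may be absent. Foot 84 (x) x 34 (y) x 6 mm; on it an upright fin 64 (x) x 10 (y) mm, top 46 mm above the underside (grip across it); at the foot's +x end a 26 mm long toe reaches out to -y, 38 mm from the fin's middle. Seen from above, toe end pointing away from you, the toe is on the right. Origin: underside, middle of the 84 x 34 foot; z up.
- bracket_right_3: right-hand bracket 3, aluminium, 90 g, may be absent. Foot 84 (x) x 34 (y) x 6 mm; on it an upright fin 64 (x) x 10 (y) mm, top 46 mm above the underside (grip across it); at the foot's +x end a 26 mm long toe reaches out to -y, 38 mm from the fin's middle. Seen from above, toe end pointing away from you, the toe is on the right. Origin: underside, middle of the 84 x 34 foot; z up.
- tray_left: left tray: open plywood tray, fixed to the table, on the robot's left (+y) beyond the fixed tool basket (centre x 0.55, y 0.11; pass over it at 0.2 m or more); 110 mm (x) by 240 mm (y) outside, 20 mm high, walls and floor 4 mm thick. Origin: centre of its underside; x and y along its sides. Three brackets fit side by side, each lengthwise along the tray's x, 66 mm apart along its y.
- tray_right: right tray: open plywood tray, fixed to the table, on the robot's right (-y), its long side leading away from the robot; 110 mm (x) by 240 mm (y) outside, 20 mm high, walls and floor 4 mm thick. Origin: centre of its underside; x and y along its sides. Three brackets fit side by side, each lengthwise along the tray's x, 66 mm apart along its y.
- sander: cork sanding block 36 x 70 x 26 mm, lying farther back, bystander; leave it where it is. Origin: centre of its underside.
- pot_a: small paint pot, 32 mm across, 42 mm high, standing behind the left tray, bystander; leave it where it is. Origin: centre of its underside.
Mind the look-alikes: they are no part of the job. Leave any turquoise look-alike of the bracket_left_3 alone.

How it is judged:
On the way, in this order (a step that is already met when the one before it is completed fails the run):
1. the lever is fully home on the shaft (hub's middle within 5 mm of the seat, level) (distance between lever and seat below 0.005 m and angle between the z axis of lever and the z axis of head, either way round below 0.12 rad), for 0.2 s.
2. the lever, on the shaft, is swung until its arm points along the ridge within 0.15 rad (all of step 1 and angle between the x axis of lever and the x axis of head, either way round below 0.15 rad), for 0.2 s.
At the end, for the whole second after the job is handed in: Lever fully home (hub's middle within 5 mm of the seat, level) with its arm along the ridge within 0.15 rad; every bracket present stands on its foot on the floor of its own hand's tray (within 10 mm of the tray's underside, upright within 0.15 rad); all at rest (all of step 2 and angular speed of lever below 0.1 rad/s and x of bracket_left_1 in the frame of tray_left between -0.04 and 0.04 m and y of bracket_left_1 in the frame of tray_left between -0.105 and 0.105 m and z of each of bracket_left_1, bracket_left_2, bracket_left_3 in the frame of tray_left below 0.01 m and angle between each of bracket_left_1, bracket_left_2, bracket_left_3, bracket_right_1, bracket_right_2, bracket_right_3's own z axis and vertical below 0.15 rad and linear speed of each of bracket_left_1, bracket_left_2, bracket_left_3, bracket_right_1, bracket_right_2, bracket_right_3 below 0.02 m/s and x of bracket_left_2 in the frame of tray_left between -0.04 and 0.04 m and y of bracket_left_2 in the frame of tray_left between -0.105 and 0.105 m and x of bracket_left_3 in the frame of tray_left between -0.04 and 0.04 m and y of bracket_left_3 in the frame of tray_left between -0.105 and 0.105 m and x of bracket_right_1 in the frame of tray_right between -0.04 and 0.04 m and y of bracket_right_1 in the frame of tray_right between -0.105 and 0.105 m and z of each of bracket_right_1, bracket_right_2, bracket_right_3 in the frame of tray_right below 0.01 m and x of bracket_right_2 in the frame of tray_right between -0.04 and 0.04 m and y of bracket_right_2 in the frame of tray_right between -0.105 and 0.105 m and x of bracket_right_3 in the frame of tray_right between -0.04 and 0.04 m and y of bracket_right_3 in the frame of tray_right between -0.105 and 0.105 m); the robot touches nothing.
It fails at once if the sanding block or paint pot was shoved aside by more than 50 mm (distance of any of sander, pot_a from where it was at the start of the episode above 0.05 m).
Of bracket_left_1, bracket_left_2, bracket_left_3, bracket_right_1, bracket_right_2, bracket_right_3 only 4 to 6 are there at a start; the rules pass over those that are not, and their reading is None.
At some moment in a run one of bracket_left_1, bracket_left_2, bracket_left_3, bracket_right_1, bracket_right_2, bracket_right_3 may be knocked a few centimetres aside while the robot is not near it.
Once in a run the grip may slacken for a moment while it holds something.
It also fails if it takes over 210 s, if anything falls off the work surface, if the arm or the gripper's body presses on something with over 40 N, if the wrist force passes 120 N, or if a joint passes its speed limit or range.

ROBOT

A 6-joint arm with a two-finger parallel gripper is mounted at the origin on a cart in front of the work surface, level with it; the furniture and walls round the work are solid. World frame = base frame: x ahead of the robot, y to its left, z up, the work surface at z = 0. Lengths are in m, angles in rad, forces in N, time in s.
With the tool pointing down it reaches from about 0.35 to 0.775 m from the base axis. Payload 7.3 kg.
Tool frame: the origin (TCP) lies at the centre of the arm's flange, where the gripper is bolted on; the fingertips stand 178 mm ahead of it and the grasp point (between the pads) lies 159 mm ahead of it; z points along the fingers, y is the line along which they close (so a half turn about z gives the same grasp; the last joint's range is limited). The gripper opens to 92 mm and grips with 3 to 60 N. Pads are 19 mm wide; open, the fingers measure 130 mm over their backs; the gripper's body (75 mm by 190 mm) begins 47 mm behind the grasp point.
Start: joints at [1.08, 0.342, 1.524, -0, 1.275, -0.146], TCP at [0.177, 0.494, 0.405] pointing down, gripper open.
Joint ranges: [-2.53, 2.53], [-0.77, 2.02], [0.04, 2.7], [-1, 4.14], [0.28, 2.66], [-3.11, 3.11]. Speed limits (rad/s): [2.57, 2.57, 3.14, 3.14, 3.14, 3.14].

INTERFACE

Orientations are given as [roll, pitch, yaw] about the fixed x, y, z axes, in that order (R = Rz(yaw) Ry(pitch) Rx(roll)).
In Python, from cell import telemetry, vision, ticket gives the robot as it stands.
- The arm moves only by the shell command python3 -m crank 'ROWS' [FORCE]. ROWS is JSON, a list of rows, each a list of 5 numbers: the gripper command: -1 is shut, 1 is fully open, values between are in proportion, then the shift along the tool's x, y, z in mm, then the turn about the tool's z in rad. In form: [[fingers, dx, dy, dz, roll], ...]. A call has 1 to 12 rows; each row is the pose to reach, as a shift and turn from the pose commanded when the call began, along the tool's axes at that moment; what a row does not reach only later rows make up. A row lasts 1/12 s, in which the tool goes at most 41.7 mm and 7.16 degrees, less where a joint would pass 70% of its speed; a pose out of reach is approached as far as the arm can. A call with a gripper value outside its range is refused whole. The fingers move at their own pace and stop on an object; FORCE is the grip in N (left out, the last holds). Time passes only in rows, so rows that repeat a pose let the fingers close. It gives the time, the measured TCP pose, the force, the opening and the grip force at its end, in the units of the state.
- telemetry.observe(): the state, without advancing time (a new reading comes with each control period).
- vision.read_camera(name): name is "scene" or "top" or "wrist"; returns (picture, depth): 400x640x3 uint8, red, green, blue; 400x640 float32, m along the optical axis (not along the pixel's ray), 0 where there is no reading.
- vision.get_calibration(name): a dict with "camera_matrix" (3x3 intrinsics, pixels), "rvec" (rotation vector, rad) and "tvec" (3), from world to camera coordinates, as OpenCV has them. Camera axes: x right, y down, z forward; pixel columns grow to the right and rows downward; lengths in m; the calibration is good to about 2 mm. A picture is of the moment at which its call begins: read the wrist's pose just before it. get_calibration takes no time and is no camera call; for the wrist camera it gives the pose at the moment of the call.
- ticket.hand_in(): hands the job in; it is judged then, once.
The state is a dict: "time": time; "qpos": joint angles; "qvel": joint speeds; "joint_efforts": joint torques, N m; "tool_pos": TCP position; "tool_rot": TCP orientation; "contact_force": force on the tool from outside, world axes, zero at the start; "torque": the same for the moment, N m; "opening": finger opening in m; "grip_force": force on a finger pad.
Only numpy, scipy, OpenCV 4.12 (cv2) and the standard library are available. Lean on these libraries where they do the work, as an engineer would, in place of code of your own. Each camera call takes 0.05 s, during which the arm holds its last target. There are 200 camera calls.

## Working session

There is one attempt and no reset: what is moved stays moved. The work goes in short steps, Python scripts to look and compute and a shell command to move; the robot and the scene stay as the last step left them, time stands still between calls to the robot, and variables do not carry over. Pictures are saved under pics/ and viewed, at most 14 in all, crops included, and the job is handed in when it is done.

```bash
ls; mkdir -p pics
python3 - <<'E'
from cell import telemetry, vision
import cv2
s=telemetry.observe(); print(s)
for n in ("top","scene"):
    im,d=vision.read_camera(n); cv2.imwrite(f"pics/{n}0.png",im[:,:,::-1]); print(n,vision.get_calibration(n)); print(d.min(),d.max())
    import numpy as np; np.save(f"{n}0.npy",d)
E
```

```text
pics
{'time': 0.0, 'qpos': array([ 1.08001644e+00,  3.42718671e-01,  1.52501177e+00,  1.56533226e-05,
        1.27540844e+00, -1.46018505e-01]), 'qvel': array([ 0.0008961 , -0.00064822,  0.0018538 ,  0.00069511,  0.00157738,
        0.00022015]), 'joint_efforts': array([-3.59577016e-04, -4.31243455e+01, -2.44218367e+01,  7.17697316e-02,
        5.57684444e-02, -5.84697295e-05]), 'tool_pos': array([0.17735696, 0.49399104, 0.40404869]), 'tool_rot': array([-3.14006506e+00, -2.39785501e-04,  2.79682652e+00]), 'contact_force': array([-0.70983427, -0.90836217,  0.08554703]), 'torque': array([ 0.01741663,  0.01595633, -0.02145368]), 'grip_force': 0.0, 'opening': 0.09187929892282581}
top {'camera_matrix': array([[403.95494421,   0.        , 319.22570172],
       [  0.        , 403.95494421, 202.58063988],
       [  0.        ,   0.        ,   1.        ]]), 'rvec': array([ 2.15407891, -2.21114059,  0.12538412]), 'tvec': array([-0.01079222,  0.60431579,  1.17289689])}
0.0 2.127008
scene {'camera_matrix': array([[410.54396367,   0.        , 324.23563323],
       [  0.        , 410.54396367, 202.0609901 ],
       [  0.        ,   0.        ,   1.        ]]), 'rvec': array([ 0.81500173, -2.58373313,  1.08054829]), 'tvec': array([0.49138138, 0.30506844, 0.8626019 ])}
0.0 3.5141656
```

View pics/top0.png

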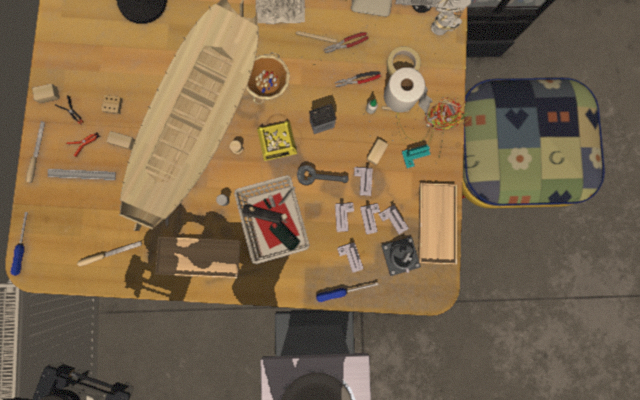

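View pics/scene0.png

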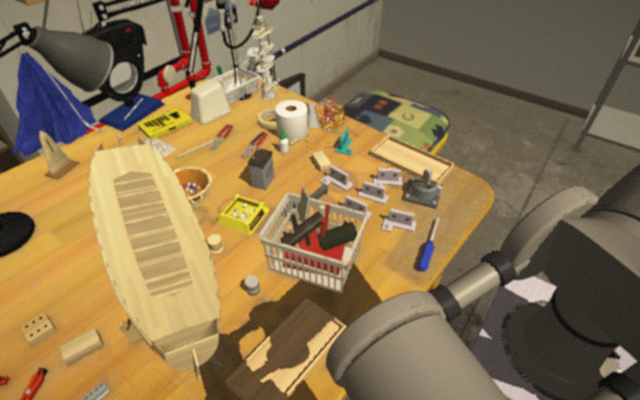

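The top view shows five brackets at about (365,180), (343,215), (369,217), (394,217) and (350,255). The lever hub is at (310,172) and the head at (400,255). The right tray is at (437,222), the left tray at (198,255), and the turquoise look-alike at (415,152). I'll enlarge it next.

```bash
cat > h.py <<'E'
import numpy as np, cv2
from cell import telemetry, vision
def cast(cal,uv,z):
    """pixels (N,2) -> world points on plane height z"""
    uv=np.asarray(uv,float).reshape(-1,2); R=cv2.Rodrigues(cal["rvec"])[0]; t=cal["tvec"].ravel()
    r=np.c_[uv,np.ones(len(uv))]@np.linalg.inv(cal["camera_matrix"]).T@R
    c=-R.T@t
    return c+r*((z-c[2])/r[:,2])[:,None]
def cloud(cal,d):
    v,u=np.mgrid[:400,:640]; R=cv2.Rodrigues(cal["rvec"])[0]; t=cal["tvec"].ravel()
    p=np.stack([u,v,np.ones_like(u)],-1)@np.linalg.inv(cal["camera_matrix"]).T*d[...,None]
    return (p-t)@R
def st():
    s=telemetry.observe(); print("t",round(s["time"],2),"tcp",s["tool_pos"].round(4),"rot",s["tool_rot"].round(3),"F",s["contact_force"].round(1),"op",round(s["opening"],4),"g",round(s["grip_force"],1),"q",s["qpos"].round(2)); return s
def delta(s,x,y,z,yaw):
    """shift in tool axes (mm) and turn from measured pose to tcp x,y,z with tool yaw"""
    from scipy.spatial.transform import Rotation as Ro
    R=Ro.from_euler("xyz",s["tool_rot"]); d=R.inv().apply(np.array([x,y,z])-s["tool_pos"])*1000
    a=-((yaw-s["tool_rot"][2]+np.pi)%(2*np.pi)-np.pi)
    print("  shift",d.round(1),"turn",round(a,3),"(or %.3f)"%(a-np.sign(a)*np.pi))
E
python3 - <<'E'
from h import *
im=cv2.imread("pics/top0.png"); d=np.load("top0.npy"); cal=vision.get_calibration("top")
cv2.imwrite("pics/top_crop.png",cv2.resize(im[130:290,295:465],None,fx=3.5,fy=3.5,interpolation=cv2.INTER_CUBIC))
P=cloud(cal,d)
for z,uv in ((0,[(310,172),(365,180)]),(.05,[(400,255)]),(.02,[(437,222),(198,255)])): print(cast(cal,uv,z).round(3))
print(P[222,437],P[200,350])
hsv=cv2.cvtColor(im,cv2.COLOR_BGR2HSV)
for (u,v) in [(365,178),(343,213),(369,213),(394,215),(350,253)]: print(im[v-1:v+2,u-1:u+2].mean((0,1)),hsv[v,u])
E
```

```text
[[ 0.701 -0.001  0.   ]
 [ 0.673 -0.17   0.   ]]
[[ 0.443 -0.256  0.05 ]]
[[ 0.537 -0.378  0.02 ]
 [ 0.459  0.334  0.02 ]]
[ 0.53791116 -0.3838326   0.0026802 ] [ 0.61160141 -0.12087473  0.00474997]
[111.11111111 113.22222222 125.44444444] [ 9 26 97]
[142.88888889 145.55555556 160.88888889] [  2  27 160]
[150.55555556 154.22222222 170.44444444] [  8  31 181]
[108.22222222 110.66666667 121.77777778] [  8  29 104]
[137.22222222 139.77777778 153.66666667] [  6  26 154]
```

View pics/top_crop.png

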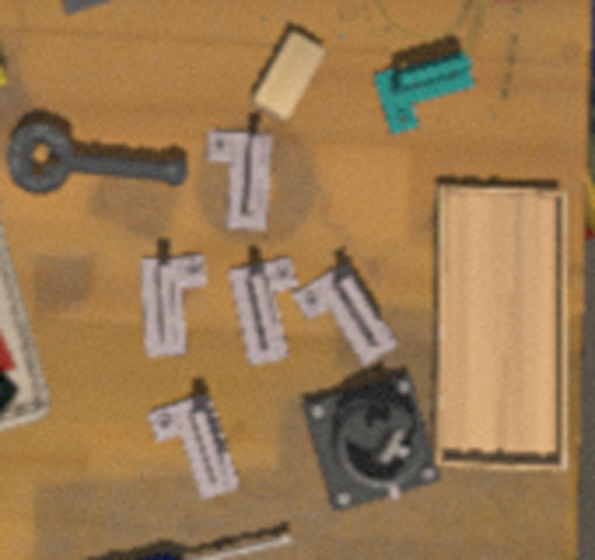

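The crop shows brackets A (240,180), D (345,320) and E (205,445) as left-hand, and B (170,305) and C (260,310) as right-hand. The lever's arm points towards -y, and the ridge is at (393,490) on the robot side of the head. Next is a wrist view.

Run:
```python
from h import *
s=st(); delta(s,.50,-.13,.46,np.pi/2)
```

```text
t 0.1 tcp [0.1774 0.494  0.4041] rot [-3.14  -0.     2.797] F [-0.8  1.  -0.2] op 0.092 g 0.0 q [ 1.08  0.34  1.52 -0.    1.28 -0.15]
  shift [-514.5 -478.3  -55.3] turn 1.226 (or -1.916)
```

```bash
python3 -m crank '[[1,-250,-240,-55,0.6],[1,-250,-240,-55,0.6],[1,-250,-240,-55,0.6],[1,-250,-240,-55,0.6],[1,-250,-240,-55,0.6],[1,-250,-240,-55,0.6],[1,-250,-240,-55,0.6],[1,-250,-240,-55,0.6],[1,-250,-240,-55,0.6],[1,-250,-240,-55,0.6]]'
python3 - <<'E'
from h import *
s=st(); delta(s,.50,-.13,.46,np.pi/2)
E
```

```text
time: 0.93
tool_pos: [0.3329, 0.1811, 0.4602]
tool_rot: [3.141, 0.001, 2.192]
contact_force: [-0.2, 0.8, -0.2]
opening: 0.0916
grip_force: 0.0
t 0.93 tcp [0.3329 0.1811 0.4602] rot [3.141e+00 1.000e-03 2.192e+00] F [-0.2  0.8 -0.2] op 0.0916 g 0.0 q [ 0.3   0.02  1.77 -0.    1.35 -0.33]
  shift [-350.2  -45.2    0.7] turn 0.621 (or -2.520)
```

```bash
python3 -m crank '[[1,-350,-45,0,0.62],[1,-350,-45,0,0.62],[1,-350,-45,0,0.62],[1,-350,-45,0,0.62],[1,-350,-45,0,0.62],[1,-350,-45,0,0.62],[1,-350,-45,0,0.62],[1,-350,-45,0,0.62],[1,-350,-45,0,0.62],[1,-350,-45,0,0.62],[1,-350,-45,0,0.62],[1,-350,-45,0,0.62]]'
python3 - <<'E'
from h import *
s=st(); cal=vision.get_calibration("wrist"); im,d=vision.read_camera("wrist")
cv2.imwrite("pics/w1.png",im[:,:,::-1]); np.savez("w1.npz",d=d,**cal)
R=cv2.Rodrigues(cal["rvec"])[0]; print("cam",(-R.T@cal["tvec"].ravel()).round(3),R.round(2).tolist(),cal["camera_matrix"][0,0])
E
```

```text
time: 1.93
tool_pos: [0.5, -0.1251, 0.4592]
tool_rot: [-3.14, -0.001, 1.578]
contact_force: [-0.4, 0.2, -0.6]
opening: 0.0916
grip_force: 0.0
t 1.93 tcp [ 0.5    -0.1251  0.4592] rot [-3.140e+00 -1.000e-03  1.578e+00] F [-0.4  0.2 -0.6] op 0.0916 g 0.0 q [-0.39  0.29  1.45  0.    1.41 -0.4 ]
cam [ 0.5   -0.058  0.44 ] [[1.0, 0.01, -0.0], [0.01, -0.97, 0.25], [-0.0, -0.25, -0.97]] 352.1748400709919
```

View pics/w1.png

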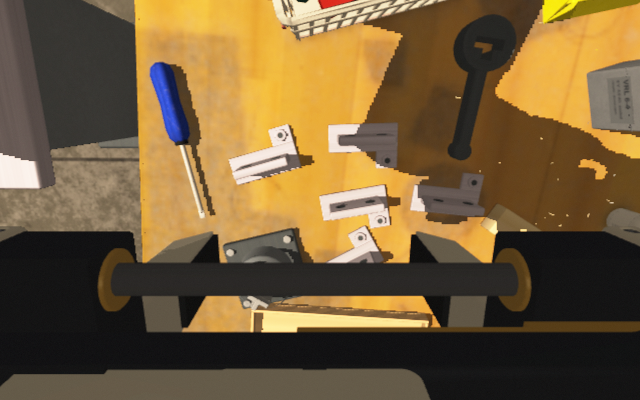

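The wrist view clearly shows brackets at (265,160), (362,140), (355,205) and (450,195), and the lever hub at (485,45) with its knob at (460,150). The gripper partly hides the head at (262,265). I'll measure these and then move over for the head.

```bash
cat >> h.py <<'E'
def blobs(P,zlo,zhi,minpx=25,lim=(.3,.8,-.45,.1),valid=None):
    """connected regions in a height band -> list of rects in world xy"""
    m=((P[...,2]>zlo)&(P[...,2]<zhi)&(P[...,0]>lim[0])&(P[...,0]<lim[1])&(P[...,1]>lim[2])&(P[...,1]<lim[3]))
    if valid is not None: m&=valid
    n,l,stt,c=cv2.connectedComponentsWithStats(m.astype(np.uint8),connectivity=8); out=[]
    for i in range(1,n):
        if stt[i,4]<minpx: continue
        p=P[l==i]; q=p[:,:2].astype(np.float32)
        (cx,cy),(w,h),a=cv2.minAreaRect(q*1000); 
        if w<h: w,h,a=h,w,a+90
        print("px",c[i].round(),"n",stt[i,4],"rect",round(cx),round(cy),"size",round(w),round(h),"ang %.3f"%np.radians((a+90)%180-90),"zmed %.3f"%np.median(p[:,2])); out.append((p,(cx,cy,w,h,a)))
    return out
E
python3 - <<'E'
from h import *
z=np.load("w1.npz"); P=cloud(z,z["d"]); v=(z["d"]>.2)&(np.mgrid[:400,:640][0]<260)
print(np.median(P[100:120,200:300,2]), P[100:120,200:300,2].std())
print("fins");blobs(P,.038,.055,valid=v)
print("lever");b=blobs(P,.017,.036,60,lim=(.5,.8,-.25,.06),valid=v)
print("feet");blobs(P,.0035,.012,100,valid=v)
E
```

```text
0.0009706584790173722 0.03249759053473066
fins
px [332.   2.] n 154 rect 520 43 size 33 8 ang -0.036 zmed 0.053
px [367. 140.] n 546 rect 558 -92 size 63 10 ang 0.036 zmed 0.047
px [261. 167.] n 531 rect 438 -123 size 64 10 ang 0.283 zmed 0.047
px [357. 210.] n 534 rect 550 -173 size 63 11 ang 0.181 zmed 0.046
px [456. 208.] n 526 rect 666 -170 size 64 11 ang -0.102 zmed 0.046
px [263. 257.] n 166 rect 437 -234 size 45 8 ang 0.022 zmed 0.045
lever
px [574.   4.] n 328 rect 780 49 size 39 14 ang -0.050 zmed 0.024
px [481.  70.] n 3630 rect 674 -35 size 156 58 ang 1.290 zmed 0.028
px [355. 203.] n 219 rect 549 -169 size 62 2 ang 0.182 zmed 0.028
px [447. 201.] n 210 rect 665 -165 size 63 10 ang 0.055 zmed 0.027
px [510. 222.] n 751 rect 749 -203 size 58 35 ang -0.544 zmed 0.026
px [368. 257.] n 60 rect 566 -242 size 20 5 ang 0.217 zmed 0.024
feet
px [559.  12.] n 297 rect 776 45 size 45 20 ang -0.227 zmed 0.007
px [459.  88.] n 320 rect 670 -41 size 146 18 ang -1.542 zmed 0.008
px [367. 141.] n 1647 rect 559 -102 size 84 55 ang 0.037 zmed 0.007
px [270. 154.] n 1551 rect 435 -113 size 84 55 ang 0.288 zmed 0.007
px [449. 191.] n 1260 rect 667 -160 size 94 42 ang 0.196 zmed 0.007
px [359. 203.] n 1199 rect 552 -184 size 84 55 ang 0.180 zmed 0.007
px [491. 215.] n 107 rect 726 -189 size 35 3 ang 1.031 zmed 0.008
px [361. 246.] n 794 rect 557 -228 size 69 48 ang 0.011 zmed 0.007
px [268. 239.] n 249 rect 436 -222 size 106 41 ang -0.200 zmed 0.010
```

```bash
python3 -m crank '[[1,-190,50,60,0],[1,-190,50,60,0],[1,-190,50,60,0],[1,-190,50,60,0],[1,-190,50,60,0],[1,-190,50,60,0],[1,-190,50,60,0]]'
python3 - <<'E'
from h import *
s=st(); cal=vision.get_calibration("wrist"); im,d=vision.read_camera("wrist")
cv2.imwrite("pics/w2.png",im[:,:,::-1]); np.savez("w2.npz",d=d,**cal)
P=cloud(cal,d); v=(d>.2)&(np.mgrid[:400,:640][0]<260)
blobs(P,.036,.10,valid=v)
E
```

```text
time: 2.57
tool_pos: [0.5515, -0.3161, 0.3981]
tool_rot: [-3.139, -0.002, 1.576]
contact_force: [-1.0, 0.5, -0.3]
opening: 0.0916
grip_force: 0.0
t 2.57 tcp [ 0.5515 -0.3161  0.3981] rot [-3.139e+00 -2.000e-03  1.576e+00] F [-1.   0.5 -0.3] op 0.0916 g 0.0 q [-0.64  0.55  1.2   0.    1.39 -0.65]
px [448.  16.] n 1148 rect 666 -170 size 64 11 ang -0.094 zmed 0.046
px [315.  20.] n 1089 rect 550 -174 size 64 11 ang 0.191 zmed 0.046
px [201. 125.] n 1094 rect 438 -266 size 71 71 ang 1.021 zmed 0.047
px [313. 118.] n 765 rect 548 -258 size 64 10 ang 0.505 zmed 0.047
px [182. 131.] n 850 rect 435 -270 size 28 18 ang -0.527 zmed 0.083
px [518. 192.] n 945 rect 751 -328 size 64 11 ang -1.322 zmed 0.046
```

View pics/w2.png

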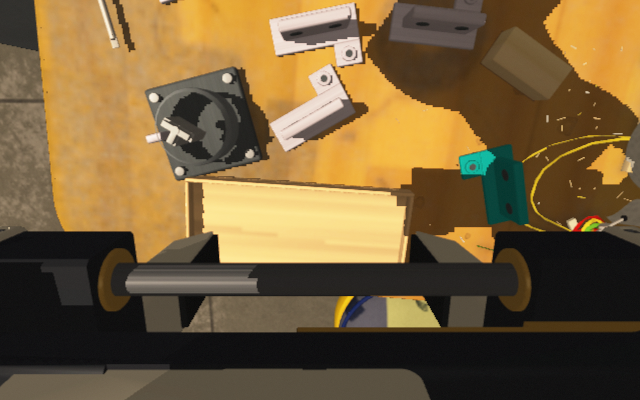

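The head is at about (200,125) with its T shaft top near (178,131) and the ridge at (153,138). Bracket D is at (315,110), the right tray spans (190–410, 180–265), and the turquoise one at (500,185) stays put. Now the head, shaft and lever details.

Run:
```python
from h import *
z=np.load("w2.npz"); P=cloud(z,z["d"]); v=(z["d"]>.2)&(np.mgrid[:400,:640][0]<228)
lim=(.37,.52,-.34,-.2)
print("shaft");b=blobs(P,.06,.095,50,lim,v); p=b[0][0]; 
im=cv2.imread("pics/w2.png"); cv2.imwrite("pics/w2c.png",cv2.resize(im[60:190,130:270],None,fx=4,fy=4,interpolation=cv2.INTER_CUBIC))
# plan raster of shaft top
q=p[p[:,2]>.078]
H,xe,ye=np.histogram2d(q[:,0],q[:,1],bins=[np.arange(.41,.465,.0025),np.arange(-.30,-.24,.0025)])
for r in H[::-1,::-1]: print("".join("#" if k>1 else "+" if k else "." for k in r))
print("top row x=%.4f left col y=%.4f"%(xe[-2],ye[-2]))
print("housing");b=blobs(P,.046,.054,50,lim,v)
for p,_ in b:
    (c,r)=cv2.minEnclosingCircle((p[:,:2]*1000).astype(np.float32)); print(c,r)
print("base");b=blobs(P,.008,.016,200,lim,v)
print("ridge");b=blobs(P,.036,.0445,10,lim,v)
print("traywall");b=blobs(P,.014,.024,50,(.35,.72,-.5,-.28),v)
print("trayfloor");b=blobs(P,.002,.008,500,(.35,.72,-.5,-.28),v)
z=np.load("w1.npz"); P=cloud(z,z["d"])
print("lever");b=blobs(P,.0255,.031,60,lim=(.64,.76,-.12,.06)); p=b[0][0][:,:2]
d=p-p.mean(0); kn=p[np.argsort(p[:,1])[:400]]; 
for p,_ in b:
  p=p[:,:2]; hub=p[p[:,1]>-0.035]; print("hub",cv2.minEnclosingCircle((hub*1000).astype(np.float32)), hub.min(0),hub.max(0))
A=blobs(P,.018,.0285,60,lim=(.64,.76,-.14,-.037));
```

```text
shaft
px [180. 131.] n 762 rect 435 -270 size 28 18 ang -0.527 zmed 0.083
.......................
.......................
.......................
.......................
.......................
..........##...........
.........#####.........
.........####+.........
........#####..........
........####...........
.......######..........
......+########........
......#########........
.....####+.####........
.....####..............
.....+##...............
.......................
.......................
.......................
.......................
.......................
.......................
top row x=0.4625 left col y=-0.2450
housing
px [203. 124.] n 668 rect 438 -266 size 70 69 ang 1.051 zmed 0.049
(437.73175048828125, -265.6905822753906) 35.32270431518555
base
px [207. 123.] n 6640 rect 450 -278 size 126 112 ang -1.324 zmed 0.013
ridge
px [225. 120.] n 163 rect 463 -260 size 64 20 ang -1.325 zmed 0.041
px [152. 138.] n 91 rect 397 -276 size 11 8 ang 0.234 zmed 0.043
px [161. 135.] n 52 rect 405 -274 size 8 4 ang -1.160 zmed 0.042
traywall
px [250. 153.] n 79 rect 484 -293 size 10 9 ang -0.683 zmed 0.017
px [180. 171.] n 81 rect 410 -312 size 13 9 ang 0.541 zmed 0.017
px [292. 192.] n 1527 rect 534 -349 size 242 56 ang -0.030 zmed 0.020
trayfloor
px [293. 208.] n 8205 rect 534 -359 size 233 53 ang -0.057 zmed 0.005
lever
px [484.  65.] n 2893 rect 674 -35 size 155 57 ang 1.281 zmed 0.028
hub ((686.0906982421875, 2.4656429290771484), 38.406803131103516) [ 0.65923111 -0.03484084] [0.71677137 0.04045711]
px [467. 126.] n 1022 rect 675 -76 size 79 21 ang 1.504 zmed 0.026
```

View pics/w2c.png

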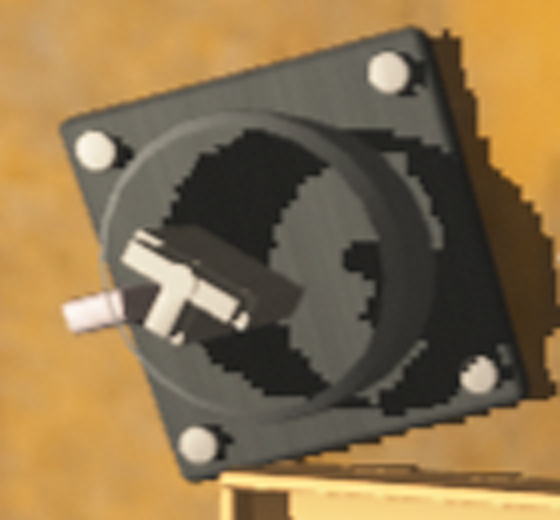

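The shaft axis comes out at (437.6,-265.7) mm, with the stem heading -2.098 and the ridge heading -2.893. Next I'll refine the lever's line and compute the pick.

Run:
```python
from h import *
z=np.load("w1.npz"); P=cloud(z,z["d"]); p=P[(P[...,2]>.021)&(P[...,2]<.0275)&(P[...,0]>.64)&(P[...,0]<.76)&(P[...,1]>-.092)&(P[...,1]<-.022)]
p=p*1000
ys=[];xs=[];ws=[]
for a in range(-92,-24,4):
    q=p[(p[:,1]>=a)&(p[:,1]<a+4)]
    if len(q)>5: xs.append((q[:,0].min()+q[:,0].max())/2); ys.append(a+2); ws.append(round(np.ptp(q[:,0]),1))
print(ws); k=np.polyfit(ys,xs,1); print("x=%.2f+%.4f*y"%(k[1],k[0]), np.round(np.array(xs)-np.polyval(k,ys),1))
h=P[(P[...,2]>.0268)&(P[...,2]<.031)&(P[...,0]>.64)&(P[...,0]<.76)&(P[...,1]>-.014)&(P[...,1]<.06)]*1000
print(h[:,:2].min(0),h[:,:2].max(0))
u=np.array([-k[0],-1]);u/=np.linalg.norm(u); hd=np.arctan2(u[1],u[0]); 
yc=h[:,1].max()-28.5; c=np.array([np.polyval(k,yc),yc]); print("hub",c,"heading",hd)
g=c+60*u; print("grip",g)
s=st(); delta(s,g[0]/1000,g[1]/1000,.30,hd+np.pi); delta(s,g[0]/1000,g[1]/1000,.182,hd+np.pi)
```

```text
[np.float64(13.4), np.float64(13.8), np.float64(13.7), np.float64(13.5), np.float64(12.5), np.float64(13.9), np.float64(14.0), np.float64(13.7), np.float64(13.9), np.float64(13.3), np.float64(13.2), np.float64(13.3), np.float64(12.8), np.float64(13.4), np.float64(13.8), np.float64(13.9), np.float64(14.2)]
x=685.84+0.1241*y [-0.   0.2  0.2  0.2 -0.2 -0.2  0.  -0.1  0.3 -0.3 -0.1 -0.3 -0.2  0.1
 -0.   0.3  0.1]
[659.33948233 -13.99154925] [716.77137244  40.45710961]
hub [687.31930147  11.95710961] heading -1.6942688362024878
grip [679.92976052 -47.58610734]
t 2.62 tcp [ 0.5515 -0.3149  0.3994] rot [-3.141e+00 -1.000e-03  1.577e+00] F [0.2 0.1 0.5] op 0.0917 g 0.0 q [-0.64  0.55  1.2   0.    1.39 -0.65]
  shift [266.4 130.3  99.6] turn 0.13 (or -3.012)
  shift [266.2 130.3 217.6] turn 0.13 (or -3.012)
```

```bash
python3 -m crank '[[0.2,266,130,100,0.13],[0.2,266,130,100,0.13],[0.2,266,130,100,0.13],[0.2,266,130,100,0.13],[0.2,266,130,100,0.13],[0.2,266,130,100,0.13],[0.2,266,130,100,0.13],[0.2,266,130,100,0.13],[0.2,266,130,100,0.13],[0.2,266,130,100,0.13],[0.2,266,130,100,0.13]]' >/dev/null
python3 - <<'E'
from h import *
s=st(); delta(s,.6799,-.0476,.182,1.447)
E
```

```text
t 3.53 tcp [ 0.6792 -0.0484  0.3013] rot [3.14  0.    1.448] F [-0.4 -0.   0.5] op 0.0551 g 0.0 q [-0.18  0.71  1.18 -0.    1.25 -0.06]
  shift [  0.9   0.4 119.3] turn 0.001 (or -3.140)
```

```bash
python3 -m crank '[[0.2,1,0,40,0],[0.2,1,0,80,0],[0.2,1,0,105,0],[0.2,1,0,118,0],[0.2,1,0,119,0],[0.2,1,0,119,0],[-1,1,0,119,0],[-1,1,0,119,0],[-1,1,0,119,0],[-1,1,0,119,0],[-1,1,0,119,0],[-1,1,0,119,0]]' 50; python3 -m crank '[[-1,0,0,0,0],[-1,0,0,0,0],[-1,0,0,-10,0],[-1,0,0,-30,0],[-1,0,0,-70,0],[-1,0,0,-110,0],[-1,0,0,-150,0],[-1,0,0,-150,0]]' 50
```

```text
time: 4.53
tool_pos: [0.6799, -0.0481, 0.181]
tool_rot: [3.141, -0.0, 1.447]
contact_force: [0.6, 0.0, 0.0]
opening: 0.0199
grip_force: 0.0
time: 5.2
tool_pos: [0.6811, -0.0483, 0.3412]
tool_rot: [3.126, 0.001, 1.447]
contact_force: [1.3, -0.0, -2.5]
opening: 0.0136
grip_force: 50.0
```

```bash
cat >> h.py <<'E'
def held(name):
    """pose of held lever relative to tool: hub xy in tool frame, arm/hub heights"""
    from scipy.spatial.transform import Rotation as Ro
    s=st(); cal=vision.get_calibration("wrist"); im,d=vision.read_camera("wrist"); cv2.imwrite(f"pics/{name}.png",im[:,:,::-1]); np.savez(name+".npz",d=d,**cal)
    T=(cloud(cal,d)-s["tool_pos"])@Ro.from_euler("xyz",s["tool_rot"]).as_matrix()*1000  # tool frame
    m=(d>.05)&(T[...,2]>145)&(T[...,2]<175)&(abs(T[...,1])<40)&(T[...,0]>18)&(T[...,0]<110)
    n,l,q,c=cv2.connectedComponentsWithStats(m.astype(np.uint8)); i=1+q[1:,4].argmax(); p=T[l==i]
    a=np.median(p[:,2]); A=np.c_[p[:,:2],np.ones(len(p))]; k=np.linalg.lstsq(A,p[:,2],rcond=None)[0]
    h=p[p[:,0]>45]; print("n",len(p),"z",a.round(1),"plane",k.round(3),"xmax",p[:,0].max().round(1),"y",p[:,1].min().round(1),p[:,1].max().round(1))
    (cc,r)=cv2.minEnclosingCircle(h[:,:2].astype(np.float32)); print("circle",np.round(cc,1),round(r,1))
    return s,cal,im,d,T
E
python3 -c "
from h import *
held('w3')"
```

```text
t 5.2 tcp [ 0.6811 -0.0483  0.3412] rot [3.126e+00 1.000e-03 1.447e+00] F [ 1.3 -0.  -2.5] op 0.0136 g 50.0 q [-0.18  0.68  1.13  0.    1.32 -0.06]
n 17640 z 152.1 plane [-2.80000e-02  2.00000e-03  1.54418e+02] xmax 89.3 y -28.2 28.8
circle [61.   0.4] 28.7
```

View pics/w3.png

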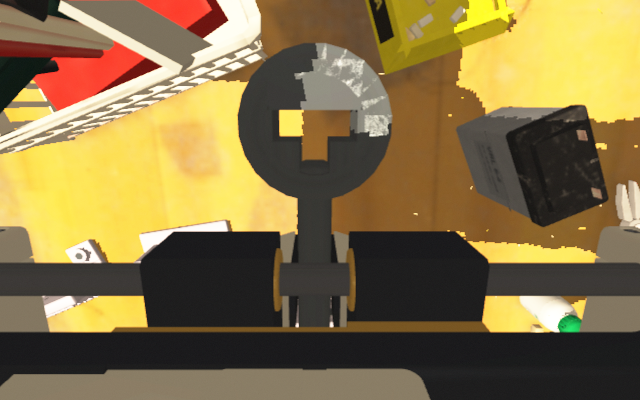

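The lever is held cleanly: hub at tool (61,0.4), T hole around px (316,130), arm along the image's vertical. Moving above the shaft.

```bash
python3 -c "
from h import *
s=st(); delta(s,.4066,-.3182,.31,1.044)"
```

```text
t 5.25 tcp [ 0.6806 -0.0482  0.3371] rot [3.131e+00 1.000e-03 1.447e+00] F [ 0.1  0.  -3.2] op 0.0134 g 50.0 q [-0.18  0.68  1.13  0.    1.31 -0.06]
  shift [-301.8 -238.8   24.7] turn 0.403 (or -2.739)
```

```bash
python3 -m crank '[[-1,-30,-24,0,0.05],[-1,-60,-48,0,0.1],[-1,-90,-72,0,0.15],[-1,-120,-95,0,0.2],[-1,-150,-119,0,0.25],[-1,-180,-143,0,0.3],[-1,-210,-167,10,0.35],[-1,-240,-190,15,0.4],[-1,-270,-214,20,0.4],[-1,-300,-237,25,0.4],[-1,-302,-239,25,0.403],[-1,-302,-239,25,0.403]]' 60; python3 -m crank '[[-1,0,0,0,0],[-1,0,0,0,0],[-1,0,0,0,0]]' >/dev/null
python3 - <<'E'
from h import *
s,cal,im,d,T=held('w4'); delta(s,.4066,-.3182,.31,1.044)
# shaft seen through hole?
P=cloud(cal,d); m=(P[...,2]>.07)&(P[...,2]<.095)&(abs(P[...,0]-.4376)<.03)&(abs(P[...,1]+.2657)<.03); print("shaft px",m.sum())
cv2.imwrite("pics/w4c.png",cv2.resize(im[20:260,180:460,::-1],None,fx=2,fy=2))
E
```

```text
time: 6.25
tool_pos: [0.4036, -0.3194, 0.3045]
tool_rot: [-3.139, -0.001, 1.04]
contact_force: [-0.1, 0.2, -3.1]
opening: 0.0136
grip_force: 60.0
t 6.5 tcp [ 0.4062 -0.3173  0.3056] rot [-3.141 -0.     1.046] F [ 0.4  0.1 -1.7] op 0.0135 g 60.0 q [-0.81  0.43  1.69  0.    1.02 -0.29]
n 17639 z 152.1 plane [-2.70000e-02  1.00000e-03  1.54333e+02] xmax 89.4 y -28.1 29.0
circle [61.   0.5] 28.8
  shift [-0.6  0.8 -4.4] turn 0.002 (or -3.140)
shaft px 980
```

View pics/w4c.png

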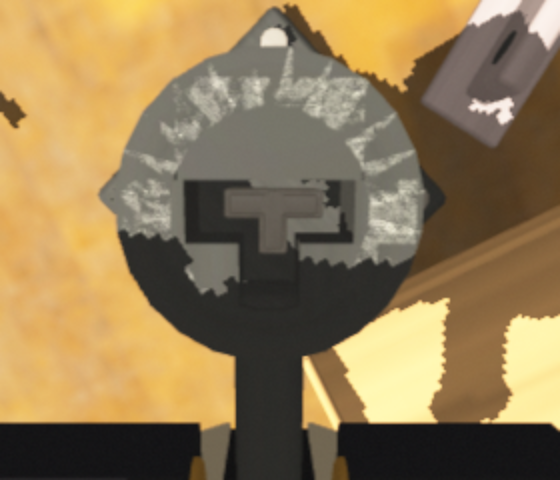

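The T is visible through the hole and aligned with it. I'll do a numerical check of the offset with this view.

Run:
```python
from h import *
from scipy.spatial.transform import Rotation as Ro
z=np.load("w4.npz"); P=cloud(z,z["d"])
b=blobs(P,.078,.095,50,(.40,.48,-.30,-.23))
s=st()
for p,(cx,cy,w,h,a) in b:
    t=(p-s["tool_pos"])@Ro.from_euler("xyz",s["tool_rot"]).as_matrix()*1000; print(t.min(0).round(1),t.max(0).round(1))
    r=cv2.minAreaRect(t[:,:2].astype(np.float32)); print(r)
```

```text
px [317. 125.] n 980 rect 435 -270 size 28 18 ang -0.527 zmed 0.088
t 6.55 tcp [ 0.4062 -0.3173  0.3056] rot [-3.142 -0.     1.046] F [ 0.4  0.4 -3.1] op 0.0133 g 60.0 q [-0.81  0.43  1.69  0.    1.02 -0.29]
[ 45.9 -12.5 214.3] [ 63.9  15.4 227.6]
((54.88686752319336, 1.4680776596069336), (18.036924362182617, 27.953474044799805), 0.10565858334302902)
```

```bash
python3 -m crank '[[-1,-1,1,0,0],[-1,-1,1,10,0],[-1,-1,1,20,0],[-1,-1,1,30,0],[-1,-1,1,38,0],[-1,-1,1,45,0],[-1,-1,1,50,0],[-1,-1,1,55,0],[-1,-1,1,60,0]]'; python3 -m crank '[[-1,0,0,5,0],[-1,0,0,10,0],[-1,0,0,13,0],[-1,0,0,15,0],[-1,0,0,16,0],[-1,0,0,16,0]]'; python3 -c "
from h import *
s,c,im,d,T=held('w5');P=cloud(c,d);b=blobs(P,.068,.095,200,(.39,.49,-.32,-.2))"
```

```text
time: 7.3
tool_pos: [0.4058, -0.3198, 0.2452]
tool_rot: [3.141, -0.0, 1.044]
contact_force: [-0.2, -0.4, -2.6]
opening: 0.0137
grip_force: 60.0
time: 7.8
tool_pos: [0.4057, -0.3197, 0.2305]
tool_rot: [3.141, -0.0, 1.044]
contact_force: [-2.3, 0.1, 5.3]
opening: 0.0137
grip_force: 60.0
t 7.8 tcp [ 0.4057 -0.3197  0.2305] rot [ 3.141 -0.     1.044] F [-2.3  0.1  5.3] op 0.0137 g 60.0 q [-0.82  0.54  1.76  0.    0.84 -0.29]
n 18362 z 151.6 plane [-3.30000e-02 -2.00000e-03  1.54051e+02] xmax 89.3 y -28.2 28.8
circle [61.   0.2] 28.7
px [314. 135.] n 21210 rect 427 -276 size 84 57 ang 0.748 zmed 0.079
```

It's fully home: hub top at z 0.079 with light contact. Swinging 0.8 rad clockwise about the axis.

```bash
python3 -m crank '[[-1,0,0,0,0],[-1,0.3,-6,0,0.1],[-1,1.2,-12,0,0.2],[-1,2.7,-18,0,0.3],[-1,4.8,-23.8,0,0.4],[-1,7.5,-29.2,0,0.5],[-1,10.7,-34.4,0,0.6],[-1,14.3,-39.3,0,0.7],[-1,18.5,-43.8,0,0.8],[-1,18.5,-43.8,0,0.8],[-1,18.5,-43.8,0,0.8],[-1,18.5,-43.8,0,0.8]]'; python3 -c "
from h import *
s,c,im,d,T=held('w6');P=cloud(c,d);b=blobs(P,.068,.095,200,(.39,.49,-.32,-.2))"
```

```text
time: 8.85
tool_pos: [0.3777, -0.2813, 0.2305]
tool_rot: [3.141, -0.002, 0.245]
contact_force: [3.9, 6.1, 5.9]
opening: 0.0137
grip_force: 60.1
t 8.85 tcp [ 0.3777 -0.2813  0.2305] rot [ 3.141e+00 -2.000e-03  2.450e-01] F [3.9 6.1 5.9] op 0.0137 g 60.1 q [-0.8   0.47  1.89  0.    0.78  0.52]
n 18310 z 151.6 plane [-2.90000e-02  5.00000e-03  1.53715e+02] xmax 89.6 y -28.3 28.8
circle [61.3  0.1] 28.7
px [314. 129.] n 20121 rect 429 -265 size 74 57 ang -0.216 zmed 0.079
px [342. 251.] n 205 rect 392 -290 size 6 2 ang -1.221 zmed 0.077
```

```bash
python3 -m crank '[[-0.3,0,0,0,0],[-0.3,0,0,0,0],[-0.3,0,0,0,0],[-0.3,0,0,0,0],[-0.3,0,0,-20,0],[-0.3,0,0,-60,0],[-0.3,-10,0,-100,0],[-0.3,-20,0,-140,0],[-0.3,-20,0,-170,0],[-0.3,-20,0,-170,0],[-0.3,-20,0,-170,0]]'
python3 - <<'E'
from h import *
s=st(); cal=vision.get_calibration("wrist"); im,d=vision.read_camera("wrist"); cv2.imwrite("pics/w7.png",im[:,:,::-1]); np.savez("w7.npz",d=d,**cal)
P=cloud(cal,d); v=d>.2
lim=(.33,.7,-.36,-.1)
print("hub+arm");b=blobs(P,.069,.083,50,(.25,.52,-.36,-.2),v)
p=b[0][0]; h=p[p[:,0]>.425]; print(h[:,:2].min(0),h[:,:2].max(0),len(h)); print("n",np.median(p[p[:,0]>.43,2]))
q=p[p[:,0]<.405]; 
if len(q)>30: k=np.polyfit(q[:,0],q[:,1],1); print("arm ang",np.arctan(k[0]), q[:,0].min())
print("fins");blobs(P,.038,.055,100,(.35,.72,-.3,-.05),v)
E
```

```text
time: 9.82
tool_pos: [0.3576, -0.2868, 0.4012]
tool_rot: [3.138, -0.002, 0.243]
contact_force: [-1.1, -0.6, -0.5]
opening: 0.032
grip_force: 0.0
t 9.82 tcp [ 0.3576 -0.2868  0.4012] rot [ 3.138e+00 -2.000e-03  2.430e-01] F [-1.1 -0.6 -0.5] op 0.032 g 0.0 q [-0.84  0.22  1.7  -0.    1.21  0.48]
hub+arm
px [312. 121.] n 5095 rect 389 -272 size 155 57 ang 0.101 zmed 0.078
[ 0.42500815 -0.29526356] [ 0.4658785  -0.23846246] 2476
n 0.07883311019104522
arm ang 0.24788417590529924 0.31349167685192336
fins
px [158.  50.] n 1077 rect 438 -124 size 63 11 ang 0.277 zmed 0.046
px [310.  90.] n 694 rect 437 -266 size 71 69 ang -0.026 zmed 0.048
```

View pics/w7.png

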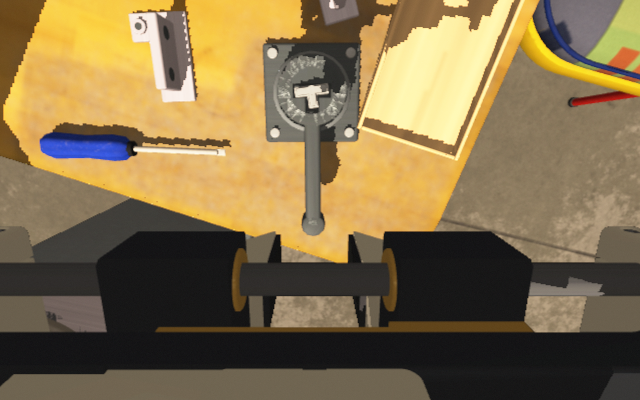

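The lever is home with its arm at 0.248, matching the ridge (the arm runs from the hub (312,90) to the knob at (312,222)). Next I'll measure the trays with the top camera.

Run:
```python
from h import *
d=np.load("top0.npy"); cal=vision.get_calibration("top"); P=cloud(cal,d)
for lim in ((.38,.7,-.47,-.29),(.36,.56,.17,.50)):
    print("tray");
    m=(P[...,2]>.010)&(P[...,2]<.03)&(P[...,0]>lim[0])&(P[...,0]<lim[1])&(P[...,1]>lim[2])&(P[...,1]<lim[3])
    p=P[m]; r=cv2.minAreaRect((p[:,:2]*1000).astype(np.float32)); print(len(p),r, np.median(p[:,2]))
    print("grid z", P[...,2][m].std())
# cross-check by colour of wrist w2: rays from wall-top near edge
z=np.load("w2.npz"); Q=cloud(z,z["d"]); v=np.mgrid[:400,:640][0]<228
m=(Q[...,2]>.016)&(Q[...,2]<.024)&(Q[...,1]<-.31)&(Q[...,1]>-.45)&(Q[...,0]>.39)&(Q[...,0]<.68)&v
q=Q[m]*1000; e=[(q[(q[:,0]>a)&(q[:,0]<a+10)]) for a in range(425,645,10)]
pts=np.array([[k[:,0].mean(),k[:,1].max()] for k in e if len(k)>5]); print(np.polyfit(pts[:,0],pts[:,1],1), q[:,0].min(),q[:,0].max(), np.polyval(np.polyfit(pts[:,0],pts[:,1],1),[420,534,640]))
```

```text
tray
669 ((524.1463012695312, -364.693359375), (144.29872131347656, 263.49310302734375), 86.41028594970703) 0.01652567602570889
grid z 0.004106498839029676
tray
421 ((482.61444091796875, 315.35247802734375), (279.2255859375, 170.90640258789062), 85.85598754882812) 0.018720796732240433
grid z 0.0035186558789374917
[-6.51870524e-02 -2.90621561e+02] 406.2066830896951 655.2824524241286 [-318.00012277 -325.43144675 -332.3412743 ]
```

```bash
python3 -c "
from h import *
s=st(); delta(s,.558,-.092,.30,.036)"
```

```text
t 9.87 tcp [ 0.3575 -0.2865  0.3996] rot [ 3.141 -0.     0.244] F [-0.6 -0.1 -0.1] op 0.0323 g 0.0 q [-0.84  0.22  1.71 -0.    1.21  0.48]
  shift [ 241.4 -140.5   99.6] turn 0.208 (or -2.934)
```

```bash
python3 -m crank '[[0,241,-140,40,0.2],[0,241,-140,40,0.2],[0,241,-140,70,0.21],[0,241,-140,100,0.21],[0,241,-140,100,0.21],[0,241,-140,100,0.21],[0,241,-140,100,0.21],[0,241,-140,100,0.21],[0,241,-140,100,0.21],[0,241,-140,100,0.21],[0,241,-140,100,0.21]]' >/dev/null
python3 - <<'E'
from h import *
s=st(); cal=vision.get_calibration("wrist"); im,d=vision.read_camera("wrist")
P=cloud(cal,d); blobs(P,.038,.055,100,(.35,.72,-.35,.0),d>.15)
delta(s,.558,-.092,.189,.036)
E
```

```text
t 10.78 tcp [ 0.5572 -0.0932  0.2994] rot [-3.141e+00  1.000e-03  3.300e-02] F [-0.1 -0.4  0.6] op 0.0457 g 0.0 q [-0.3   0.52  1.56 -0.    1.07  1.24]
px [442.  47.] n 1873 rect 663 -170 size 57 11 ang -0.103 zmed 0.046
px [311. 203.] n 1250 rect 559 -91 size 63 9 ang 0.034 zmed 0.047
px [426. 203.] n 942 rect 562 -172 size 40 10 ang 0.183 zmed 0.047
px [542. 220.] n 1412 rect 549 -257 size 63 11 ang 0.504 zmed 0.047
px [339. 321.] n 148 rect 467 -117 size 12 7 ang 1.310 zmed 0.045
  shift [  1.   -1.2 110.4] turn -0.003 (or 3.139)
```

```bash
python3 -m crank '[[0,1,-1.5,40,0],[0,1,-1.5,80,0],[0,1,-1.5,105,0],[0,1,-1.5,110,0],[0,1,-1.5,110,0],[-1,1,-1.5,110,0],[-1,1,-1.5,110,0],[-1,1,-1.5,110,0],[-1,1,-1.5,110,0],[-1,1,-1.5,110,0],[-1,1,-1.5,110,0],[-1,1,-1.5,110,0]]' 40; python3 -m crank '[[-1,0,0,-15,0],[-1,0,0,-45,0],[-1,0,0,-85,0],[-1,0,0,-110,0],[-1,0,0,-110,0]]' 40; python3 -c "
from h import *
s=st(); delta(s,.562,-.382,.30,1.506);delta(s,.562,-.382,.1945,1.506)"
```

```text
time: 11.83
tool_pos: [0.5589, -0.0909, 0.1903]
tool_rot: [3.141, -0.001, 0.034]
contact_force: [-1.2, 0.7, 4.2]
opening: 0.0101
grip_force: 40.0
time: 12.25
tool_pos: [0.5601, -0.0911, 0.3054]
tool_rot: [3.138, -0.01, 0.034]
contact_force: [1.0, -0.1, -0.1]
opening: 0.0096
grip_force: 40.0
t 12.25 tcp [ 0.5601 -0.0911  0.3054] rot [ 3.138 -0.01   0.034] F [ 1.  -0.1 -0.1] op 0.0096 g 40.0 q [-0.3   0.51  1.55  0.    1.07  1.24]
  shift [ -8.1 290.7   6.3] turn -1.472 (or 1.670)
  shift [ -9.1 290.4 111.8] turn -1.472 (or 1.670)
```

```bash
python3 -m crank '[[-1,0,25,0,-0.12],[-1,0,50,0,-0.24],[-1,0,75,0,-0.36],[-1,0,100,0,-0.48],[-1,0,125,0,-0.6],[-1,-2,150,0,-0.72],[-1,-3,175,0,-0.84],[-1,-4,200,0,-0.96],[-1,-5,225,0,-1.08],[-1,-6,250,0,-1.2],[-1,-8,275,0,-1.32],[-1,-8,290,0,-1.44]]' >/dev/null;  python3 -m crank '[[-1,0,0,0,-0.03],[-1,0,0,0,-0.03],[-1,0,0,0,-0.03]]'
python3 - <<'E'
from h import *
s=st(); cal=vision.get_calibration("wrist"); im,d=vision.read_camera("wrist"); cv2.imwrite("pics/w8.png",im[:,:,::-1]); np.savez("w8.npz",d=d,**cal)
P=cloud(cal,d); q=P[(P[...,2]>.015)&(P[...,2]<.024)&(P[...,1]<-.30)&(P[...,0]>.39)&(P[...,0]<.68)&(d>.18)]*1000
pts=[]
for a in range(430,640,10):
    k=q[(q[:,0]>a)&(q[:,0]<a+10)]
    if len(k)>5: pts.append([k[:,0].mean(),k[:,1].max()])
pts=np.array(pts); k=np.polyfit(pts[:,0],pts[:,1],1); print(k,np.polyval(k,[472,532,562]),q.min(0),q.max(0))
delta(s,.562,-.382,.1945,1.506)
E
```

```text
time: 13.5
tool_pos: [0.5604, -0.3808, 0.2985]
tool_rot: [-3.14, -0.001, 1.502]
contact_force: [-0.2, 0.8, -1.0]
opening: 0.0098
grip_force: 40.0
t 13.5 tcp [ 0.5604 -0.3808  0.2985] rot [-3.140e+00 -1.000e-03  1.502e+00] F [-0.2  0.8 -1. ] op 0.0098 g 40.0 q [-0.71  0.71  1.19  0.    1.24 -0.64]
[-8.83252947e-02 -2.77528522e+02] [-319.21806087 -324.51757855 -327.16733739] [ 405.70990059 -423.95028378   15.00611974] [ 655.3143366  -300.34410766   23.99631159]
  shift [ -1.2   1.8 104. ] turn -0.004 (or 3.138)
```

View pics/w8.png

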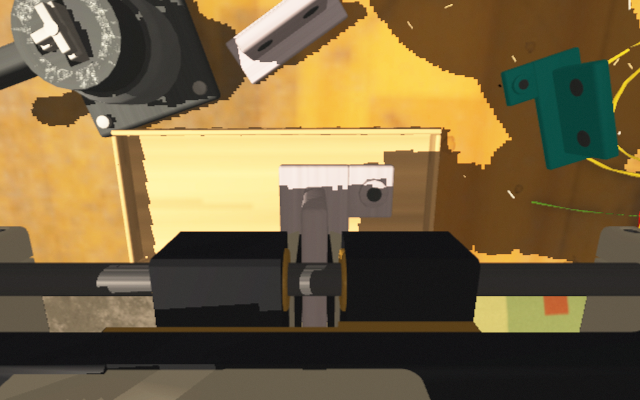

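The bracket is held square over the right tray: its toe is at (372,195), the tray's near edge is along row 132, and the walls are at columns 120 and 440. Setting it down.

```bash
python3 -m crank '[[-1,-1,1.5,35,0],[-1,-1,1.5,70,0],[-1,-1,1.5,92,0],[-1,-1,1.5,100,0],[-1,-1,1.5,104,0],[-1,-1,1.5,104,0],[-0.4,-1,1.5,104,0],[-0.4,-1,1.5,104,0],[-0.4,-1,1.5,104,0],[-0.4,-1,1.5,104,0]]';  python3 -m crank '[[-0.4,0,0,-20,0],[-0.4,0,0,-60,0],[-0.4,0,0,-100,0],[-0.4,0,0,-110,0],[-0.4,0,0,-110,0]]' >/dev/null;python3 - <<'E'
from h import *
s=st(); cal=vision.get_calibration("wrist"); im,d=vision.read_camera("wrist")
P=cloud(cal,d); blobs(P,.038,.058,100,(.35,.72,-.45,.0),d>.15)
delta(s,.550,-.1735,.30,.185)
E
```

```text
time: 14.38
tool_pos: [0.5623, -0.3823, 0.197]
tool_rot: [3.14, 0.001, 1.504]
contact_force: [0.4, 0.0, 0.7]
opening: 0.0266
grip_force: 0.0
t 14.8 tcp [ 0.5627 -0.3827  0.3113] rot [3.134 0.006 1.504] F [ 0.4 -0.4 -0.3] op 0.0274 g 0.0 q [-0.71  0.7   1.17  0.    1.26 -0.64]
px [135.  49.] n 449 rect 455 -275 size 54 20 ang 1.112 zmed 0.054
px [143.  57.] n 1731 rect 451 -280 size 71 34 ang 0.760 zmed 0.047
px [267.  22.] n 1458 rect 545 -260 size 57 11 ang 0.514 zmed 0.047
px [312. 200.] n 1224 rect 563 -383 size 63 11 ang 1.496 zmed 0.051
  shift [207.9 -26.8   9.9] turn 1.319 (or -1.823)
```

```bash
python3 -m crank '[[0,20,-3,0,0.12],[0,40,-6,0,0.24],[0,60,-9,0,0.36],[0,80,-12,0,0.48],[0,100,-14,0,0.6],[0,120,-16,0,0.72],[0,140,-18,5,0.84],[0,160,-21,10,0.96],[0,180,-24,10,1.08],[0,200,-26,10,1.2],[0,208,-27,10,1.32],[0,208,-27,10,1.32]]' >/dev/null
python3 - <<'E'
from h import *
s=st(); cal=vision.get_calibration("wrist"); im,d=vision.read_camera("wrist")
P=cloud(cal,d); blobs(P,.038,.055,300,(.35,.72,-.35,.0),d>.15)
delta(s,.550,-.1735,.189,.185)
E
```

```text
t 15.85 tcp [ 0.5485 -0.1708  0.294 ] rot [-3.139e+00  3.000e-03  1.810e-01] F [ 1.1 -0.8 -0.5] op 0.0468 g 0.0 q [-0.44  0.54  1.53  0.    1.07  0.95]
px [345.  38.] n 1343 rect 657 -170 size 45 10 ang -0.098 zmed 0.047
px [320. 205.] n 1366 rect 551 -174 size 63 10 ang 0.184 zmed 0.047
px [432. 209.] n 781 rect 562 -250 size 32 10 ang 0.514 zmed 0.047
  shift [  1.3   3.2 105. ] turn -0.004 (or 3.138)
```

```bash
python3 -m crank '[[0,1.5,3,40,0],[0,1.5,3,80,0],[0,1.5,3,100,0],[0,1.5,3,105,0],[0,1.5,3,105,0],[-1,1.5,3,105,0],[-1,1.5,3,105,0],[-1,1.5,3,105,0],[-1,1.5,3,105,0],[-1,1.5,3,105,0],[-1,1.5,3,105,0],[-1,1.5,3,105,0]]' 40; python3 -m crank '[[-1,0,0,-15,0],[-1,0,0,-45,0],[-1,0,0,-85,0],[-1,0,0,-125,0],[-1,0,0,-125,0]]' 40; python3 -c "
from h import *
s=st(); delta(s,.472,-.377,.31,1.506)"
```

```text
time: 16.9
tool_pos: [0.5511, -0.1754, 0.1913]
tool_rot: [3.141, -0.001, 0.184]
contact_force: [-0.5, 1.0, 4.0]
opening: 0.0099
grip_force: 40.0
time: 17.32
tool_pos: [0.5526, -0.1761, 0.3238]
tool_rot: [3.134, -0.011, 0.184]
contact_force: [1.8, -1.6, -0.4]
opening: 0.0099
grip_force: 40.0
t 17.32 tcp [ 0.5526 -0.1761  0.3238] rot [ 3.134 -0.011  0.184] F [ 1.8 -1.6 -0.4] op 0.0099 g 40.0 q [-0.44  0.51  1.49  0.    1.13  0.95]
  shift [-116.2  182.7   13.9] turn -1.322 (or 1.820)
```

```bash
python3 -m crank '[[-1,-10,16,0,-0.12],[-1,-20,32,0,-0.24],[-1,-30,48,0,-0.36],[-1,-40,64,0,-0.48],[-1,-50,80,0,-0.6],[-1,-60,96,0,-0.72],[-1,-70,112,0,-0.84],[-1,-80,128,0,-0.96],[-1,-95,146,5,-1.08],[-1,-110,165,10,-1.2],[-1,-116,183,10,-1.32],[-1,-116,183,10,-1.32]]' >/dev/null;  python3 -m crank '[[-1,0,0,0,0],[-1,0,0,0,0]]'
python3 - <<'E'
from h import *
s=st(); delta(s,.472,-.377,.1955,1.506)
E
```

```text
time: 18.48
tool_pos: [0.4705, -0.376, 0.3054]
tool_rot: [-3.141, -0.001, 1.502]
contact_force: [0.0, 0.3, -0.4]
opening: 0.01
grip_force: 40.0
t 18.48 tcp [ 0.4705 -0.376   0.3054] rot [-3.141e+00 -1.000e-03  1.502e+00] F [ 0.   0.3 -0.4] op 0.01 g 40.0 q [-0.8   0.57  1.44  0.    1.13 -0.73]
  shift [ -0.9   1.6 109.9] turn -0.004 (or 3.137)
```

```bash
python3 -m crank '[[-1,-1,1.5,35,0],[-1,-1,1.5,70,0],[-1,-1,1.5,96,0],[-1,-1,1.5,106,0],[-1,-1,1.5,110,0],[-1,-1,1.5,110,0],[-0.4,-1,1.5,110,0],[-0.4,-1,1.5,110,0],[-0.4,-1,1.5,110,0],[-0.4,-1,1.5,110,0]]';  python3 -m crank '[[-0.4,0,0,-20,0],[-0.4,0,0,-60,0],[-0.4,0,0,-100,0],[-0.4,0,0,-110,0],[-0.4,0,0,-110,0]]' >/dev/null;python3 - <<'E'
from h import *
s=st(); cal=vision.get_calibration("wrist"); im,d=vision.read_camera("wrist")
P=cloud(cal,d); blobs(P,.038,.058,100,(.35,.72,-.45,.0),d>.15)
delta(s,.548,-.258,.30,.505)
E
```

```text
time: 19.32
tool_pos: [0.4721, -0.3777, 0.1964]
tool_rot: [3.141, 0.001, 1.504]
contact_force: [0.0, 0.0, -0.2]
opening: 0.0268
grip_force: 0.0
t 19.73 tcp [ 0.4725 -0.3783  0.3102] rot [3.135 0.006 1.504] F [ 0.2 -0.1  0. ] op 0.0273 g 0.0 q [-0.8   0.57  1.43  0.    1.14 -0.73]
px [269.  64.] n 1182 rect 440 -282 size 81 41 ang 0.445 zmed 0.048
px [405.  21.] n 1225 rect 543 -261 size 53 10 ang 0.514 zmed 0.046
px [437. 193.] n 1449 rect 563 -380 size 57 11 ang 1.498 zmed 0.050
px [312. 200.] n 1231 rect 473 -378 size 63 11 ang 1.504 zmed 0.051
  shift [125.1  67.2   9.9] turn 0.999 (or -2.143)
```

Both right brackets are in. Now D.

```bash
python3 -m crank '[[0,15,8,0,0.12],[0,30,16,0,0.24],[0,45,24,0,0.36],[0,60,32,0,0.48],[0,75,40,0,0.6],[0,90,48,0,0.72],[0,105,56,0,0.84],[0,115,62,5,0.96],[0,125,67,10,1.0],[0,125,67,10,1.0],[0,125,67,10,1.0]]' >/dev/null
python3 - <<'E'
from h import *
s=st(); cal=vision.get_calibration("wrist"); im,d=vision.read_camera("wrist")
P=cloud(cal,d); blobs(P,.038,.055,300,(.35,.72,-.35,.0),d>.15)
delta(s,.549,-.2577,.189,.507)
E
```

```text
t 20.7 tcp [ 0.5468 -0.257   0.2939] rot [-3.139e+00  2.000e-03  5.070e-01] F [ 0.1 -0.   0.2] op 0.0459 g 0.0 q [-0.57  0.59  1.44 -0.    1.11  0.5 ]
px [261.   8.] n 391 rect 642 -168 size 15 10 ang -0.108 zmed 0.046
px [317. 206.] n 1330 rect 548 -258 size 64 10 ang 0.512 zmed 0.047
px [ 78. 229.] n 971 rect 451 -121 size 38 11 ang 0.291 zmed 0.046
px [282. 308.] n 611 rect 469 -274 size 40 9 ang 1.421 zmed 0.047
  shift [  1.8   2.  104.9] turn -0.0 (or 3.141)
```

```bash
python3 -m crank '[[0,1,1.5,40,0],[0,1,1.5,80,0],[0,1,1.5,100,0],[0,1,1.5,105,0],[0,1,1.5,105,0],[-1,1,1.5,105,0],[-1,1,1.5,105,0],[-1,1,1.5,105,0],[-1,1,1.5,105,0],[-1,1,1.5,105,0],[-1,1,1.5,105,0],[-1,1,1.5,105,0]]' 40; python3 -m crank '[[-1,0,0,-15,0],[-1,0,0,-45,0],[-1,0,0,-85,0],[-1,0,0,-125,0],[-1,0,0,-165,0],[-1,0,0,-205,0],[-1,0,0,-235,0],[-1,0,0,-235,0]]' 40; python3 -c "
from h import *
s=st(); delta(s,.46,.33,.425,0)"
```

```text
time: 21.75
tool_pos: [0.5488, -0.2583, 0.1913]
tool_rot: [3.141, -0.0, 0.504]
contact_force: [-0.3, 0.5, 3.9]
opening: 0.0102
grip_force: 40.0
time: 22.42
tool_pos: [0.549, -0.2584, 0.4334]
tool_rot: [3.13, -0.006, 0.504]
contact_force: [0.0, -0.4, 0.4]
opening: 0.0095
grip_force: 40.0
t 22.42 tcp [ 0.549  -0.2584  0.4334] rot [ 3.13  -0.006  0.504] F [ 0.  -0.4  0.4] op 0.0095 g 40.0 q [-0.57  0.47  1.24  0.    1.42  0.5 ]
  shift [ 206.1 -558.3    3.4] turn 0.504 (or -2.638)
```

```bash
python3 -m crank '[[-1,12,-34,0,0.05],[-1,26,-70,0,0.1],[-1,40,-108,0,0.15],[-1,54,-146,0,0.2],[-1,68,-184,0,0.25],[-1,82,-222,0,0.3],[-1,96,-260,0,0.35],[-1,110,-298,0,0.4],[-1,124,-336,0,0.45],[-1,138,-374,0,0.5],[-1,152,-412,0,0.5],[-1,166,-450,0,0.504]]'  >/dev/null; python3 -m crank '[[-1,-15,-35,0,0],[-1,-15,-70,0,0],[-1,-15,-105,0,0],[-1,-15,-115,0,0],[-1,-15,-115,0,0],[-1,-15,-115,0,0]]';python3 - <<'E'
from h import *
s=st(); cal=vision.get_calibration("wrist"); im,d=vision.read_camera("wrist"); cv2.imwrite("pics/w9.png",im[:,:,::-1]); np.savez("w9.npz",d=d,**cal)
P=cloud(cal,d); blobs(P,.014,.024,60,(.36,.62,.15,.52),d>.25)
E
```

```text
time: 23.92
tool_pos: [0.4617, 0.3309, 0.4249]
tool_rot: [3.14, 0.001, 0.001]
contact_force: [-0.1, 0.0, -0.6]
opening: 0.0099
grip_force: 40.0
t 23.92 tcp [0.4617 0.3309 0.4249] rot [3.14e+00 1.00e-03 1.00e-03] F [-0.1  0.  -0.6] op 0.0099 g 40.0 q [ 0.49  0.41  1.37 -0.    1.37  2.06]
px [375.  27.] n 72 rect 608 266 size 28 9 ang 1.116 zmed 0.018
px [302. 171.] n 2448 rect 452 338 size 240 111 ang 1.496 zmed 0.020
```

View pics/w9.png

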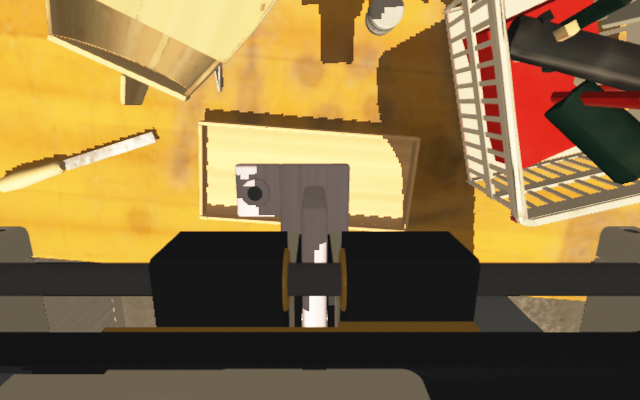

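The left tray is centred at (452,338) mm with yaw -0.075, and the held bracket's toe is at (255,193). The basket's near edge at column ~465 may foul the gripper body, so I'll measure its height.

Run:
```python
from h import *
z=np.load("w9.npz"); P=cloud(z,z["d"]); m=(z["d"]>.2)&(P[...,1]<.28)&(P[...,1]>-.02)&(P[...,0]>.4)&(P[...,0]<.75)&(np.mgrid[:400,:640][1]>420)&(np.mgrid[:400,:640][0]<230)
q=P[m]*1000
for a in range(130,250,10):
    k=q[(q[:,1]>=a)&(q[:,1]<a+10)&(q[:,2]>15)]
    if len(k): print(a,"zmax",k[:,2].max().round(),"x",k[:,0].min().round(),k[:,0].max().round(), "x of z>70:", [k[k[:,2]>70][:,0].min().round(),k[k[:,2]>70][:,0].max().round()] if (k[:,2]>70).any() else "")
s=st(); delta(s,.4577,.414,.34,-.075); delta(s,.4577,.414,.195,-.075)
```

```text
130 zmax 143.0 x 437.0 618.0 x of z>70: [np.float64(437.0), np.float64(583.0)]
140 zmax 141.0 x 434.0 613.0 x of z>70: [np.float64(434.0), np.float64(588.0)]
150 zmax 153.0 x 434.0 607.0 x of z>70: [np.float64(434.0), np.float64(589.0)]
160 zmax 152.0 x 438.0 632.0 x of z>70: [np.float64(438.0), np.float64(596.0)]
170 zmax 135.0 x 472.0 600.0 x of z>70: [np.float64(472.0), np.float64(596.0)]
180 zmax 133.0 x 511.0 628.0 x of z>70: [np.float64(511.0), np.float64(594.0)]
190 zmax 132.0 x 553.0 628.0 x of z>70: [np.float64(553.0), np.float64(618.0)]
200 zmax 132.0 x 594.0 604.0 x of z>70: [np.float64(594.0), np.float64(604.0)]
t 23.97 tcp [0.4619 0.3301 0.4251] rot [ 3.14e+00  1.00e-03 -0.00e+00] F [-0.3 -0.  -1.4] op 0.0097 g 40.0 q [ 0.49  0.41  1.37 -0.    1.37  2.06]
  shift [ -4.1 -84.   85. ] turn 0.075 (or -3.067)
  shift [ -4.  -84.1 230. ] turn 0.075 (or -3.067)
```

```bash
python3 -m crank '[[-1,-1,-20,25,0.03],[-1,-2,-45,60,0.075],[-1,-4,-70,90,0.075],[-1,-4,-83,120,0.075],[-1,-4,-83,150,0.075],[-1,-4,-83,150,0.075],[-1,-4,-83,150,0.075]]' ; python3 -c "
from h import *
s=st(); delta(s,.4576,.4128,.1955,-.075)"
```

```text
time: 24.55
tool_pos: [0.4582, 0.4124, 0.2748]
tool_rot: [3.139, 0.003, -0.077]
contact_force: [0.3, 1.1, 0.1]
opening: 0.01
grip_force: 40.0
t 24.55 tcp [0.4582 0.4124 0.2748] rot [ 3.139e+00  3.000e-03 -7.700e-02] F [0.3 1.1 0.1] op 0.01 g 40.0 q [ 0.61  0.63  1.42 -0.    1.09  2.26]
  shift [-0.4 -0.6 79.3] turn -0.002 (or 3.140)
```

```bash
python3 -m crank '[[-1,0,1.5,30,0],[-1,0,1.5,60,0],[-1,0,1.5,74,0],[-1,0,1.5,80,0],[-1,0,1.5,80,0],[-1,0,1.5,80,0],[-0.4,0,1.5,80,0],[-0.4,0,1.5,80,0],[-0.4,0,1.5,80,0],[-0.4,0,1.5,80,0]]';  python3 -m crank '[[-0.4,0,0,-20,0],[-0.4,0,0,-60,0],[-0.4,0,0,-100,0],[-0.4,0,0,-140,0],[-0.4,0,0,-180,0],[-0.4,0,0,-230,0],[-0.4,0,0,-230,0]]' >/dev/null;python3 - <<'E'
from h import *
s=st(); cal=vision.get_calibration("wrist"); im,d=vision.read_camera("wrist")
P=cloud(cal,d); blobs(P,.038,.058,100,(.35,.60,.22,.55),d>.2);blobs(P,.006,.0125,100,(.35,.60,.22,.55),d>.2)
delta(s,.438,-.1235,.42,.283)
E
```

```text
time: 25.38
tool_pos: [0.4579, 0.4126, 0.1967]
tool_rot: [-3.141, -0.001, -0.075]
contact_force: [0.8, -0.2, -0.2]
opening: 0.0269
grip_force: 0.0
t 25.97 tcp [0.4578 0.4127 0.4344] rot [-3.133 -0.01  -0.075] F [0.2 0.8 1.4] op 0.0274 g 0.0 q [0.61 0.49 1.21 0.   1.43 2.26]
px [266.  43.] n 404 rect 591 452 size 37 16 ang 1.068 zmed 0.056
px [317. 175.] n 577 rect 460 412 size 63 10 ang -0.077 zmed 0.051
px [313. 164.] n 1800 rect 460 422 size 88 57 ang -0.064 zmed 0.011
px [214. 150.] n 391 rect 492 529 size 45 12 ang -1.276 zmed 0.008
px [451. 196.] n 302 rect 405 280 size 163 69 ang -1.149 zmed 0.010
px [317. 214.] n 110 rect 407 414 size 87 3 ang 1.514 zmed 0.010
  shift [ 20.3 536.3  10. ] turn -0.358 (or 2.784)
```

D is in place. Going back for E.

```bash
python3 -m crank '[[0,2,41,0,-0.03],[0,3,82,0,-0.06],[0,5,123,0,-0.1],[0,6,164,0,-0.13],[0,8,205,0,-0.16],[0,9,246,0,-0.2],[0,11,287,0,-0.23],[0,13,328,0,-0.26],[0,15,369,0,-0.3],[0,17,410,0,-0.33],[0,19,451,0,-0.358],[0,20,492,0,-0.358]]' >/dev/null; python3 -m crank '[[0,-13,42,40,0],[0,-13,42,80,0],[0,-13,42,110,0],[0,-13,42,110,0],[0,-13,42,110,0]]' >/dev/null;python3 - <<'E'
from h import *
s=st(); cal=vision.get_calibration("wrist"); im,d=vision.read_camera("wrist")
P=cloud(cal,d); blobs(P,.038,.055,300,(.35,.72,-.35,.0),d>.15)
delta(s,.438,-.1235,.189,.283)
E
```

```text
t 27.43 tcp [ 0.4393 -0.1234  0.3142] rot [-3.137  0.005  0.282] F [0.9 0.2 0.1] op 0.0461 g 0.0 q [-0.44  0.32  1.84  0.    0.99  0.85]
px [315. 201.] n 1183 rect 438 -124 size 64 10 ang 0.279 zmed 0.047
px [490. 217.] n 854 rect 463 -258 size 62 19 ang -1.293 zmed 0.047
  shift [ -0.7   0.3 125.2] turn -0.001 (or 3.141)
```

```bash
python3 -m crank '[[0,-0.5,0.5,40,0],[0,-0.5,0.5,80,0],[0,-0.5,0.5,110,0],[0,-0.5,0.5,125,0],[0,-0.5,0.5,125,0],[-1,-0.5,0.5,125,0],[-1,-0.5,0.5,125,0],[-1,-0.5,0.5,125,0],[-1,-0.5,0.5,125,0],[-1,-0.5,0.5,125,0],[-1,-0.5,0.5,125,0],[-1,-0.5,0.5,125,0]]' 40; python3 -m crank '[[-1,0,0,-15,0],[-1,0,0,-45,0],[-1,0,0,-85,0],[-1,0,0,-125,0],[-1,0,0,-165,0],[-1,0,0,-205,0],[-1,0,0,-235,0],[-1,0,0,-235,0]]' 40; python3 -c "
from h import *
s=st(); delta(s,.453,.351,.425,-.075)"
```

```text
time: 28.48
tool_pos: [0.4398, -0.1243, 0.1914]
tool_rot: [3.141, -0.001, 0.283]
contact_force: [-1.0, 1.3, 8.3]
opening: 0.0099
grip_force: 40.0
time: 29.15
tool_pos: [0.4402, -0.1245, 0.4319]
tool_rot: [3.134, -0.009, 0.283]
contact_force: [0.7, -0.6, -0.1]
opening: 0.0094
grip_force: 40.0
t 29.15 tcp [ 0.4402 -0.1245  0.4319] rot [ 3.134 -0.009  0.283] F [ 0.7 -0.6 -0.1] op 0.0094 g 40.0 q [-0.44  0.19  1.65  0.    1.28  0.84]
  shift [ 145.  -453.1    4.7] turn 0.358 (or -2.784)
```

```bash
python3 -m crank '[[-1,11,-35,0,0.03],[-1,23,-72,0,0.06],[-1,35,-110,0,0.1],[-1,47,-148,0,0.13],[-1,60,-186,0,0.16],[-1,72,-224,0,0.2],[-1,84,-262,0,0.23],[-1,96,-300,0,0.26],[-1,108,-338,0,0.3],[-1,120,-376,0,0.33],[-1,132,-414,0,0.358],[-1,145,-453,0,0.358]]'  >/dev/null; python3 -m crank '[[-1,0,0,40,0],[-1,0,0,80,0],[-1,0,0,120,0],[-1,0,0,140,0],[-1,0,0,140,0],[-1,0,0,140,0]]';python3 - <<'E'
from h import *
s=st(); delta(s,.453,.351,.1955,-.075)
cal=vision.get_calibration("wrist"); im,d=vision.read_camera("wrist"); P=cloud(cal,d)
b=blobs(P,.042,.056,100,(.35,.60,.22,.55),(d>.15))
E
```

```text
time: 30.65
tool_pos: [0.4523, 0.3511, 0.2845]
tool_rot: [3.14, 0.003, -0.075]
contact_force: [1.1, 0.6, -0.3]
opening: 0.0093
grip_force: 40.0
t 30.65 tcp [0.4523 0.3511 0.2845] rot [ 3.14e+00  3.00e-03 -7.50e-02] F [ 1.1  0.6 -0.3] op 0.0093 g 40.0 q [0.53 0.55 1.55 0.   1.05 2.17]
  shift [ 1.  -0.1 89. ] turn -0.0 (or 3.141)
px [217. 196.] n 1284 rect 468 411 size 46 10 ang -0.083 zmed 0.051
```

```bash
python3 -m crank '[[-1,1,0,30,0],[-1,1,0,60,0],[-1,1,0,80,0],[-1,1,0,88,0],[-1,1,0,90,0],[-1,1,0,90,0],[-0.4,1,0,90,0],[-0.4,1,0,90,0],[-0.4,1,0,90,0],[-0.4,1,0,90,0]]';  python3 -m crank '[[-0.4,0,0,-20,0],[-0.4,0,0,-60,0],[-0.4,0,0,-100,0],[-0.4,0,0,-140,0],[-0.4,0,0,-180,0],[-0.4,0,0,-230,0],[-0.4,0,0,-230,0]]' >/dev/null;python3 - <<'E'
from h import *
s=st(); cal=vision.get_calibration("wrist"); im,d=vision.read_camera("wrist")
P=cloud(cal,d); blobs(P,.038,.058,100,(.35,.60,.22,.55),d>.2)
delta(s,.62,-.168,.42,-.10)
E
```

```text
time: 31.53
tool_pos: [0.4537, 0.3514, 0.1968]
tool_rot: [-3.14, -0.002, -0.075]
contact_force: [-0.0, 1.1, -0.1]
opening: 0.0267
grip_force: 0.0
t 32.12 tcp [0.4536 0.3514 0.4341] rot [-3.134 -0.011 -0.075] F [ 0.3 -0.5  0.4] op 0.0275 g 0.0 q [0.53 0.41 1.34 0.   1.38 2.17]
px [197.  46.] n 171 rect 590 456 size 31 8 ang 1.112 zmed 0.057
px [260. 176.] n 658 rect 459 412 size 64 11 ang -0.083 zmed 0.051
px [317. 177.] n 567 rect 454 351 size 63 10 ang -0.073 zmed 0.051
  shift [204.7 505.5  12.5] turn 0.025 (or -3.117)
```

Last one: A.

```bash
python3 -m crank '[[0,15,38,0,0.02],[0,30,76,0,0.025],[0,45,114,0,0.025],[0,60,152,0,0.025],[0,75,190,0,0.025],[0,90,228,0,0.025],[0,105,266,0,0.025],[0,120,304,0,0.025],[0,135,342,0,0.025],[0,150,380,0,0.025],[0,165,418,0,0.025],[0,180,456,0,0.025]]' >/dev/null; python3 -m crank '[[0,24,49,30,0],[0,40,49,60,0],[0,55,49,90,0],[0,68,49,115,0],[0,68,49,115,0],[0,68,49,115,0]]' >/dev/null;python3 - <<'E'
from h import *
s=st(); cal=vision.get_calibration("wrist"); im,d=vision.read_camera("wrist")
P=cloud(cal,d); blobs(P,.038,.055,300,(.35,.75,-.35,.0),d>.15)
delta(s,.666,-.170,.189,-.10)
E
```

```text
t 33.67 tcp [ 0.661  -0.1725  0.3078] rot [-3.14   0.006 -0.1  ] F [-0.9  0.5  1.1] op 0.0457 g 0.0 q [-0.37  0.71  1.16  0.    1.27  1.3 ]
px [516.  56.] n 775 rect 749 -319 size 46 10 ang -1.324 zmed 0.047
px [311. 194.] n 1211 rect 667 -170 size 64 10 ang -0.100 zmed 0.047
  shift [  5.3  -2.8 118.8] turn -0.0 (or 3.142)
```

```bash
python3 -m crank '[[0,4,-3,40,0],[0,5,-3,80,0],[0,5,-3,110,0],[0,5,-3,119,0],[0,5,-3,119,0],[-1,5,-3,119,0],[-1,5,-3,119,0],[-1,5,-3,119,0],[-1,5,-3,119,0],[-1,5,-3,119,0],[-1,5,-3,119,0],[-1,5,-3,119,0]]' 40; python3 -m crank '[[-1,0,0,-15,0],[-1,0,0,-45,0],[-1,0,0,-85,0],[-1,-15,0,-125,0],[-1,-35,0,-165,0],[-1,-55,0,-205,0],[-1,-70,0,-235,0],[-1,-70,0,-235,0]]' 40; python3 -c "
from h import *
s=st(); delta(s,.448,.29,.425,-.075)"
```

```text
time: 34.72
tool_pos: [0.6668, -0.1702, 0.1925]
tool_rot: [3.141, -0.001, -0.1]
contact_force: [-1.4, -0.3, 3.8]
opening: 0.01
grip_force: 40.0
time: 35.38
tool_pos: [0.5953, -0.163, 0.4358]
tool_rot: [3.138, -0.012, -0.1]
contact_force: [2.5, -0.2, 0.4]
opening: 0.0098
grip_force: 40.0
t 35.38 tcp [ 0.5953 -0.163   0.4358] rot [ 3.138 -0.012 -0.1  ] F [ 2.5 -0.2  0.4] op 0.0098 g 40.0 q [-0.39  0.49  1.2  -0.    1.43  1.28]
  shift [-192.1 -435.9    6.8] turn -0.025 (or 3.116)
```

```bash
python3 -m crank '[[-1,-15,-34,0,0],[-1,-31,-70,0,0],[-1,-47,-107,0,0],[-1,-63,-144,0,-0.02],[-1,-80,-181,0,-0.025],[-1,-96,-218,0,-0.025],[-1,-112,-255,0,-0.025],[-1,-128,-292,0,-0.025],[-1,-144,-329,0,-0.025],[-1,-160,-366,0,-0.025],[-1,-176,-403,0,-0.025],[-1,-192,-436,0,-0.025]]'  >/dev/null; python3 -m crank '[[-1,0,0,0,0],[-1,0,0,0,0],[-1,0,0,40,0],[-1,0,0,80,0],[-1,0,0,80,0],[-1,0,0,80,0]]';python3 - <<'E'
from h import *
s=st(); delta(s,.448,.29,.1955,-.075)
cal=vision.get_calibration("wrist"); im,d=vision.read_camera("wrist"); cv2.imwrite("pics/w10.png",im[:,:,::-1]);P=cloud(cal,d)
b=blobs(P,.042,.056,100,(.35,.60,.22,.55),(d>.15))
m=(d>.15)&(P[...,2]>.07)&(P[...,2]<.2)&(P[...,0]<.49)&(P[...,1]>.1)&(P[...,1]<.27); print("basket ymax x<.49:",P[m][:,1].max() if m.any() else None)
E
```

```text
time: 36.88
tool_pos: [0.4499, 0.2887, 0.3457]
tool_rot: [3.139, 0.004, -0.077]
contact_force: [-0.0, -0.1, 0.3]
opening: 0.0098
grip_force: 40.0
t 36.88 tcp [0.4499 0.2887 0.3457] rot [ 3.139  0.004 -0.077] F [-0.  -0.1  0.3] op 0.0098 g 40.0 q [ 0.43  0.41  1.59 -0.    1.15  2.07]
  shift [ -1.4  -1.6 150.2] turn -0.002 (or 3.140)
px [161. 191.] n 1223 rect 459 412 size 64 11 ang -0.074 zmed 0.050
px [235. 193.] n 736 rect 454 351 size 63 11 ang -0.075 zmed 0.051
basket ymax x<.49: 0.2699888567980475
```

View pics/w10.png

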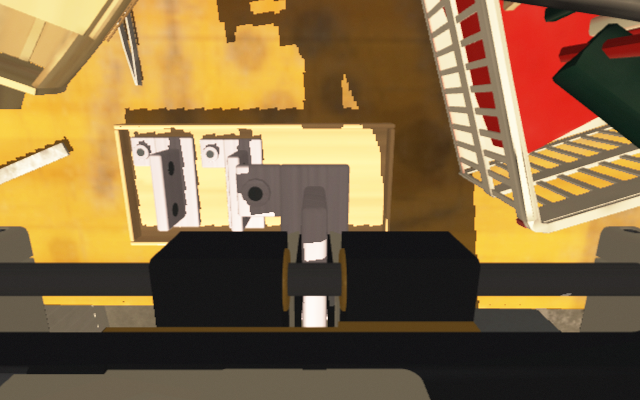

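D and E stand in the tray at (172,185) and (240,190), and the right-hand slot is free. The basket corner at (525,225) clears the gripper body by about 20 mm. Placing A.

```bash
python3 -m crank '[[-1,-1,-2,35,0],[-1,-1,-2,70,0],[-1,-1,-2,105,0],[-1,-1,-2,130,0],[-1,-1,-2,143,0],[-1,-1,-2,149,0],[-1,-1,-2,151,0],[-1,-1,-2,151,0],[-0.4,-1,-2,151,0],[-0.4,-1,-2,151,0],[-0.4,-1,-2,151,0],[-0.4,-1,-2,151,0]]';  python3 -m crank '[[-0.4,0,0,-20,0],[-0.4,0,0,-60,0],[-0.4,0,0,-100,0],[-0.4,0,0,-140,0],[-0.4,0,0,-180,0],[-0.4,-40,0,-230,0],[-0.4,-60,0,-230,0],[-0.4,-60,0,-230,0]]' >/dev/null;python3 - <<'E'
from h import *
s=st(); cal=vision.get_calibration("wrist"); im,d=vision.read_camera("wrist")
P=cloud(cal,d); print("left");blobs(P,.038,.058,100,(.35,.60,.22,.45),d>.2)
im,d=vision.read_camera("top"); cv2.imwrite("pics/top_end.png",cv2.resize(im[130:290,150:465,::-1],None,fx=2.5,fy=2.5,interpolation=cv2.INTER_CUBIC))
E
```

```text
time: 37.93
tool_pos: [0.449, 0.2921, 0.1966]
tool_rot: [-3.141, -0.001, -0.075]
contact_force: [0.4, -0.4, 1.3]
opening: 0.0267
grip_force: 0.0
t 38.6 tcp [0.3854 0.2968 0.4306] rot [-3.137 -0.005 -0.073] F [ 0.6 -0.3 -0.1] op 0.0272 g 0.0 q [0.5  0.25 1.58 0.   1.3  2.14]
left
px [197. 111.] n 870 rect 459 412 size 63 11 ang -0.074 zmed 0.050
px [257. 113.] n 750 rect 453 351 size 63 11 ang -0.081 zmed 0.050
px [316. 112.] n 669 rect 450 291 size 62 10 ang -0.076 zmed 0.051
```

View pics/top_end.png

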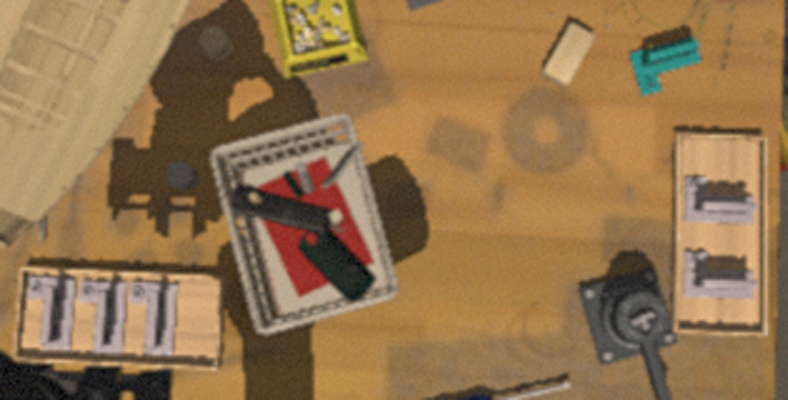

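The final top view shows three left brackets at (50–160, 315), two right ones at (720, 200/270), and the lever pointing along the ridge. The sander, pot and turquoise look-alike haven't moved.

```bash
python3 -c "
from cell import ticket
print(ticket.hand_in())"
```

```text
the job is handed in; nothing more can be done
None
```

I've handed in the job, with no verdict returned: the lever is fully home with its arm along the ridge, all five brackets found stand in their own trays (three left, two right), and the sanding block, paint pot and turquoise look-alike were not touched.

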